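Clock a strainer lid onto its pin, press it home and swing the catch over it

ROBOT

A 6-joint arm with a two-finger parallel gripper is mounted at the origin on a cart in front of the work surface, level with it; the furniture and walls round the work are solid. World frame = base frame: x ahead of the robot, y to its left, z up, the work surface at z = 0. Lengths are in mm, angles in rad, forces in N, time in s.
With the tool pointing down it reaches from about 375 to 975 mm from the base axis. Payload 3.8 kg.
Tool frame: the origin (TCP) lies at the very end of the fingers, on their centre line; the grasp point (between the pads) lies 19 mm behind it; z points along the fingers, y is the line along which they close (so a half turn about z gives the same grasp; the last joint's range is limited). The gripper opens to 85 mm and grips with 20 to 120 N. Pads are 22 mm wide; open, the fingers measure 114 mm over their backs; the gripper's body (76 mm by 85 mm) begins 54 mm behind the grasp point. The pads swing forward as they close: fully open they stand 13 mm farther back than shut.
Start: joints at [1.129, 0.264, 1.604, -0, 1.274, -0.037], TCP at [265.836, 620.443, 231.28] pointing down, gripper open.
Joint ranges: [-2.63, 2.63], [-0.94, 2.18], [0.31, 2.57], [-1.31, 4.45], [0, 2.66], [-2.55, 2.55]. Speed limits (rad/s): [2.57, 2.57, 3.14, 3.14, 3.14, 3.14].

INTERFACE

Orientations are given as a rotation vector (axis times angle).
In Python, from station import arm, read_camera, search_frame, cut_out gives the robot as it stands. The module is installed in compiled form; this text tells all that it offers. Calls block until the motion is done:
- arm.move_pose(position, orientation): joint-space move of the TCP to a pose.
- arm.move_straight(position, max_speed=150, attitude=None): straight line of the TCP; attitude=None keeps the orientation; max_speed is the mean speed in mm/s.
- arm.move_joints(angles): joint-space move.
- arm.grip(opening, newtons=None): finger opening in mm; newtons is the grip in N (None keeps the last); returns when the fingers have stopped.
- arm.sleep(seconds).
- arm.inverse_kinematics(position, orientation): joint angles nearest the present ones, or None.
- arm.observe(): the state.
- read_camera(name): name is "side" or "top"; returns a dict with "img" (400x640x3 uint8, blue, green, red), "z_map" (400x640 float32, mm along the optical axis (not along the pixel's ray), 0 where there is no reading), "fov_y" (degrees; the focal length in pixels is half the picture's height over the tangent of half this angle, whatever the lens; pixels are square), "cx", "cy" (the principal point, pixels), "k1" (the pictures are not rectified: a ray, as slopes to the right and down, at radius r is drawn at 1 + k1 r^2 times it, then the intrinsics apply), "camera_from_world" (4x4, takes a point from world to camera coordinates). Camera axes: x right, y down, z forward; pixel columns grow to the right and rows downward; lengths in mm; the calibration is good to about 2 mm. A picture is of the moment at which its call begins.
A pose or a line that the arm cannot do raises arm.PlanningError and nothing moves.
- arm.sign_off(): hands the job in; it is judged then, once.
Trained networks look in a picture, given as the dict that the camera call returned (one of the last four; its "shot" number tells which), for a name from the list of things; names that differ only in an ending like _2 or _b are one class to them, and where a whole thing is asked for, a point or a joint stands for the part that bears it (a point fixed in the world has none). Each returns a list of dicts, best first, with "conf" (0 to 1); they miss things now and then, are a little off and sometimes report something else, mostly with a low value. They report only what shows in the picture. A call takes as long as a camera call. They do not tell look-alikes from the thing itself.
- search_frame(picture, label): "point" ([row, column] in pixels, amid what is visible of it).
- cut_out(picture, label): "region" (400x640 bool, what is visible of it) and "point" ([row, column] in pixels, amid what is visible of it).
The state is a dict: "time_s": time; "q": joint angles; "dq": joint speeds; "joint_torque": joint torques, N m; "eef_pos": TCP position; "eef_rot": TCP orientation; "wrist_force": force on the tool from outside, world axes, zero at the start; "torque": the same for the moment, N m; "gripper_width": finger opening in mm; "gripper_force": force on a finger pad.
Only numpy, scipy, OpenCV 4.12 (cv2) and the standard library are available. Lean on these libraries where they do the work, as an engineer would, in place of code of your own. Each camera call takes 0.05 s, during which the arm holds its last target. There are 200 camera calls.

TASK

Close the strainer pot: with the fingertip, push the stub on the loose lid to turn the lid until the notch in its rim stands over the locating pin of the pot, then press the lid straight down until it sits fully home on the pot. Then push the knob of the swing catch all the way round so that the catch lies over the seated lid. Do not lift the lid, and leave the loose parts and tools lying about where they are.

Things in the scene. Friction and masses are not known exactly. Their poses are not given: they have to be found in the camera images.
- strainer: Grey cast strainer pot, fixed, on a round foot of 116 mm; 108 mm high to its flat sealing face (112 mm diameter). Origin: centre of the foot's underside, on the pot's axis; z up. The pin's lug is at its -x side, the catch's lug at its -y side; brass pipe unions with black caps reach 85 mm out at +y and -y, 62 mm up. Its yaw varies, and all on it turns with it.
- pin_tip (a point): Tip of the locating pin: upright steel dowel, 8 mm diameter, standing 12 mm above the sealing face (tip 120 mm above the bench) 53 mm from the pot's axis, on a lug (23 mm wide) that juts out 10 mm past the lid's rim; its top 4 mm taper to 3 mm diameter as a lead-in.
- lid (a joint): How far the aluminium lid is pressed down, m. 0: up on its tight O-ring spigot, flange 12.5 mm above the sealing face, 0.5 mm clear of the pin; 0.0125: fully home, against a hard stop; negative: lifted. It stays at the height it is left at; pushing down takes about 8 N (2 N more at 0.1 m/s) and works only with the notch over the pin (whose taper draws the lid in from up to 3 mm off).
- lid_turn (a joint): Turn of the lid about the pot's upright axis, rad, positive counter-clockwise seen from above. 0 or a whole turn (6.283): notch exactly over the pin. Starts between 0.7 and 5.58, so either way round may be the shorter. It turns both ways without end, drags with about 0.12 N m and stays where it is left.
- lid_notch (a point): Point in the lid's only rim notch that must stand over the pin: on the underside of the lid's flange, 53 mm from the axis. The lid's flange is a plain round plate of 112 mm diameter, 10 mm thick; the U notch is open to the rim, 11 mm wide and reaches in to 46 mm from the axis.
- lid_centre (a point): Centre of the top of the low round boss (34 mm diameter, 3 mm high) in the middle of the lid, on the pot's axis: the place to press. 13 mm above the underside of the flange, so 133.5 mm above the bench with the lid up and 121 mm with it home.
- stub_top (a point): Centre of the top of the upright round stub with black cap on the lid: 23 mm diameter, 33 mm high above the flat of the flange (top 163.5 mm above the bench with the lid up), 36 mm from the lid's axis, straight across from the notch. Pushed sideways it turns the lid. The flat round it is 130.5 mm above the bench with the lid up, with ribs 2.5 mm high.
- catch (a joint): Turn of the swing catch about its upright pivot, rad: starts at 0 to 0.25 (open, clear of the lid); 1.745 is fully closed, against its stop, the arm pointing at the pot's axis. It closes clockwise seen from above. It is stiff (0.10 N m) and stays where it is left. With the lid up, its arm meets the lid's edge at about 0.7 and goes no further.
- catch_pivot (a point): Catch pivot, at the top face of the arm (127.5 mm above the bench), 72 mm from the pot's axis at the pot's -y side. The arm is a steel bar, 14 mm wide, 8 mm thick, reaching 41 mm from the pivot; its underside clears the top of the seated lid by 1.5 mm. A screw head stands 4 mm above the arm at the pivot.
- catch_knob (a point): Centre of the top of the upright black knob on the catch arm: 16 mm diameter, from the top of the arm up to 153.5 mm above the bench, 31 mm from the pivot. Pushed sideways it swings the catch.
- lever_press_left: Fixed tall cast lever press, no part of the job: keep clear of it. Left of the pot (+y); its base, column and head fill x from -105 to +110 mm and y from -85 to +80 mm about this origin (world axes; underside, on the bench) up to 390 mm; a lever with a ball rises to 430 mm near x +60, y +50. Arms that start to the left of it must pass over or in front of it.
- fitting_1: Small brass fitting with black collar, 16 mm diameter, 26 mm high, standing loose behind the pot; leave it alone. Origin: centre of its underside.
- fitting_2: Another such fitting, likewise.
- screw_dish: Round steel dish of screws, 90 mm diameter, 18 mm high, loose, behind and left of the pot; leave it alone. Origin: centre of its underside.
- screwdriver: Screwdriver with yellow handle, 172 mm long, lying loose between the big carton and the black tray; leave it alone. Origin: under its middle.
- hex_keys: Blue folding hex key set, 90 mm long, 26 mm high, lying loose on the big carton in front of the pot (carton top 130 mm above the bench); leave it alone. Origin: under its middle.
- spanner: Steel open-ended spanner, 163 mm long, 6 mm thick, lying loose on the same carton; leave it alone. Origin: under its middle.
Not all that is in view belongs to the job. Several things have the shape of the strainer; the one meant has the colours described above.

How it is judged:
By the outcome, as a careful person would: the job done as asked, in the order asked, and still so for the second after the job is handed in, with the robot touching nothing.
It also fails if it takes over 58 s, if anything falls off the work surface, if the arm or the gripper's body presses on something with over 40 N, if the wrist force passes 120 N, or if a joint passes its speed limit or range.

## Working session

There is one attempt and no reset: what is moved stays moved. The work goes in short steps, each a Python script; the robot and the scene stay as the last script left them, time stands still between calls to the robot, and variables do not carry over. Pictures are saved under pics/ and viewed, at most 10 in all, crops included, and the job is handed in when it is done.

```bash
mkdir -p pics
cat > h.py <<'E'
import numpy as np, cv2
from station import arm, read_camera, search_frame, cut_out
def K(c):
    f=200/np.tan(np.radians(c["fov_y"])/2); return f,c["cx"],c["cy"]
def ray(c,px):  # px row,col -> undistorted slopes
    f,cx,cy=K(c); d=np.array([(px[1]-cx)/f,(px[0]-cy)/f]); u=d.copy()
    for _ in range(20): u=d/(1+c["k1"]*(u@u))
    return u
def world(c,px,z=None):
    """by depth, or on plane height z"""
    T=np.linalg.inv(c["camera_from_world"]); u=ray(c,px)
    d=T[:3,:3]@np.array([u[0],u[1],1]); o=T[:3,3]
    if z is None: return o+d*c["z_map"][int(round(px[0])),int(round(px[1]))]
    return o+d*(z-o[2])/d[2]
def pix(c,p):
    q=c["camera_from_world"]@np.append(p,1); u=q[:2]/q[2]; u=u*(1+c["k1"]*(u@u)); f,cx,cy=K(c)
    return np.array([u[1]*f+cy,u[0]*f+cx])
def cloud(c):
    f,cx,cy=K(c); v,u=np.mgrid[:400,:640]; d=np.dstack([(u-cx)/f,(v-cy)/f]); s=d.copy()
    for _ in range(20): s=d/(1+c["k1"]*(s**2).sum(2,keepdims=True))
    P=np.dstack([s,np.ones((400,640))])*c["z_map"][...,None]
    T=np.linalg.inv(c["camera_from_world"]); return P@T[:3,:3].T+T[:3,3]
E
python3 - <<'E'
from h import *
print(arm.observe())
for n in("side","top"):
    c=read_camera(n); cv2.imwrite(f"pics/{n}0.png",c["img"])
    print(n,c["fov_y"],c["cx"],c["cy"],c["k1"],np.linalg.inv(c["camera_from_world"]).round(2).tolist())
    for l in ["strainer","pin_tip","lid","lid_notch","lid_centre","stub_top","catch_pivot","catch_knob","lever_press_left"]:
        for d in search_frame(c,l)[:4]: print(l,round(d["conf"],2),np.round(d["point"]),world(c,d["point"]).round())
E
```

```text
{'time_s': 0.0, 'q': array([ 1.12909093e+00,  2.64828276e-01,  1.60539816e+00,  4.52496393e-06,
        1.27366913e+00, -3.68861546e-02]), 'dq': array([ 0.00013068,  0.00071034,  0.00117054, -0.00059847, -0.00209748,
       -0.00050687]), 'joint_torque': array([ 1.85894874e-03, -5.15113091e+01, -3.67311716e+01, -1.33612247e-05,
        1.30291883e-02,  3.73048579e-06]), 'eef_pos': array([265.52815771, 619.78151727, 229.89834407]), 'eef_rot': array([-0.63144651, -3.07691594,  0.00351209]), 'wrist_force': array([-0.29348627,  0.72193468, -0.877909  ]), 'torque': array([-0.01747185, -0.05122231, -0.00482852]), 'gripper_force': 0.0, 'gripper_width': 85.27396412996133}
side 44.62283781034177 316.82959218404704 197.4919416318686 -0.06757822568632249 [[-0.98, 0.08, -0.17, 780.34], [0.19, 0.51, -0.84, 807.82], [0.02, -0.86, -0.52, 708.4], [0.0, 0.0, 0.0, 1.0]]
strainer 0.97 [151. 304.] [ 578. -366.  135.]
strainer 0.93 [209. 299.] [ 630. -119.  111.]
strainer 0.33 [195. 299.] [ 626. -144.  132.]
pin_tip 0.82 [150. 304.] [ 575. -371.  135.]
pin_tip 0.71 [209. 301.] [ 627. -123.  108.]
lid 0.8
[... 790 characters left out ...]
], [-0.02, -0.08, -1.0, 1197.63], [0.0, 0.0, 0.0, 1.0]]
strainer 0.68 [194. 429.] [ 561. -399.  136.]
pin_tip 0.7 [174. 333.] [ 616. -163.  133.]
pin_tip 0.56 [194. 426.] [ 561. -393.  133.]
lid 0.74 [190. 430.] [ 572. -401.  134.]
lid 0.65 [172. 336.] [ 619. -172.  138.]
lid_notch 0.61 [172. 338.] [ 619. -176.  133.]
lid_notch 0.56 [190. 431.] [ 570. -405.  136.]
lid_centre 0.97 [191. 430.] [ 568. -400.  138.]
lid_centre 0.88 [170. 334.] [ 625. -167.  135.]
stub_top 0.85 [172. 337.] [ 618. -174.  138.]
stub_top 0.65 [188. 431.] [ 575. -403.  137.]
catch_pivot 0.67 [175. 335.] [ 612. -168.  133.]
catch_pivot 0.55 [193. 429.] [ 563. -397.  140.]
catch_knob 0.52 [187. 360.] [ 582. -231.  126.]
```

View pics/side0.png

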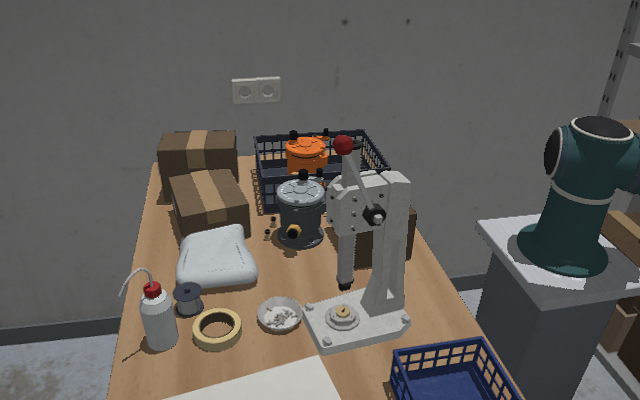

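View pics/top0.png

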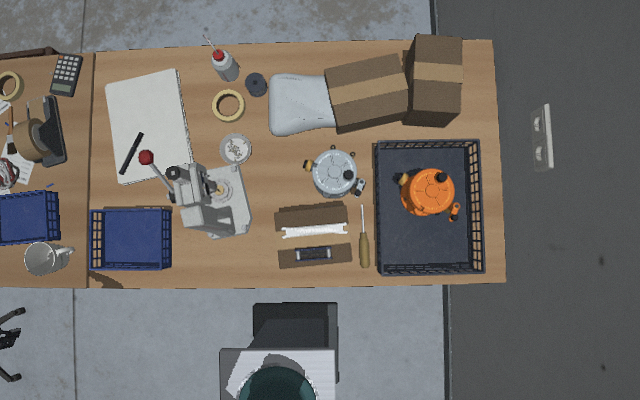

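Grey pot: side (205,300), top (172,335). The orange look-alike in the black tray is at side (150,305), top (190,430). I choose the grey one and check it in a close crop.

Run:
```python
from h import *
a=cv2.imread("pics/top0.png")[135:210,295:375]; b=cv2.imread("pics/side0.png")[160:260,255:345]
a=cv2.resize(a,(400,375),interpolation=cv2.INTER_CUBIC); b=cv2.resize(b,(360,400),interpolation=cv2.INTER_CUBIC)
o=np.zeros((400,770,3),np.uint8); o[:375,:400]=a; o[:,410:770]=b; cv2.imwrite("pics/crop0.png",o)
c=read_camera("top"); P=cloud(c); m=np.zeros((400,640),bool); m[130:215,290:380]=1
for lo,hi in((125,140),(145,153),(154,159),(159,175)):
    s=m&(P[...,2]>lo)&(P[...,2]<hi); n,l,st,ce=cv2.connectedComponentsWithStats(s.astype(np.uint8))
    for i in range(1,n):
        if st[i,4]>5: print(lo,st[i,4],ce[i][::-1].round(1),P[l==i].mean(0).round(1),P[l==i].min(0).round(),P[l==i].max(0).round())
t=(P[...,2]>200); print("tall",P[t&(P[...,1]<350)&(P[...,0]<800)].min(0),P[t&(P[...,1]<350)&(P[...,0]<800)].max(0))
```

```text
125 1488 [171.6 333.6] [ 621.3 -165.4  130.5] [ 566. -221.  125.] [ 676. -112.  139.]
125 64 [184.3 360.4] [ 588.6 -230.9  128.7] [ 572. -240.  125.] [ 602. -220.  138.]
125 6 [196.2 356.5] [ 559.1 -220.4  130.4] [ 557. -226.  125.] [ 563. -215.  138.]
125 372 [211.  322.1] [ 524.4 -135.   129.7] [ 516. -194.  125.] [536. -56. 134.]
145 18 [193.2 357.8] [ 564.7 -222.5  151.2] [ 558. -230.  150.] [ 572. -215.  153.]
154 11 [192.1 357.4] [ 566.9 -221.1  155.6] [ 560. -227.  154.] [ 572. -215.  158.]
159 76 [174.4 348.6] [ 609.2 -200.7  163.2] [ 598. -211.  159.] [ 620. -190.  168.]
tall [  70.7782603  -664.06220079  200.03459701] [ 799.99482492  203.01700348 1197.63431646]
```

View pics/crop0.png

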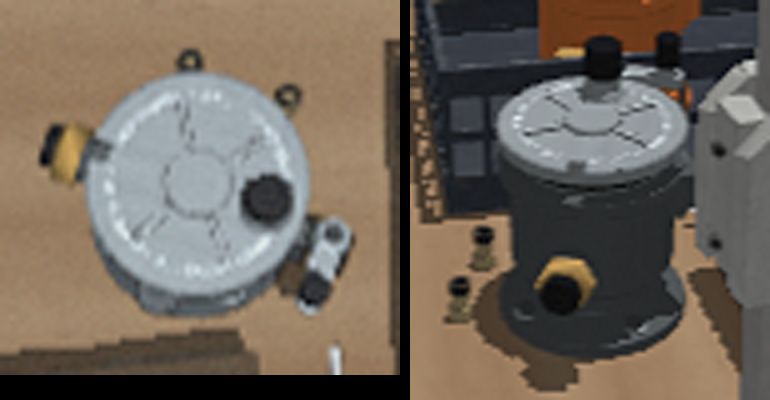

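Grey pot with black-capped stub at top (175,348), notch at about (165,315), catch pivot at (182,361.5) and knob at (193,358): it matches the description. Next I compute the geometry.

```bash
cat >> h.py <<'E'
def measure(c,box=(130,215,290,380),lidz=(125,141)):
    P=cloud(c); m=np.zeros((400,640),bool); m[box[0]:box[1],box[2]:box[3]]=1
    s=m&(P[...,2]>lidz[0])&(P[...,2]<lidz[1]); n,l,st,ce=cv2.connectedComponentsWithStats(s.astype(np.uint8))
    i=1+np.argmax(st[1:,4]); (cc,r)=cv2.minEnclosingCircle(P[l==i][:,:2].astype(np.float32))
    return P,l==i,np.array(cc),r
E
python3 - <<'E'
from h import *
c=read_camera("top"); P,l,cc,r=measure(c); print("lid circ",cc,r)
# cross check: contour ellipse centre intersected at plane
cn=max(cv2.findContours(l.astype(np.uint8),0,1)[0],key=cv2.contourArea); e=cv2.fitEllipse(cn); print("ell",e,world(c,e[0][::-1],130.5))
ang=lambda d:np.degrees(np.arctan2(d[1],d[0])).round(1)
# boss depth / stub / dark cap
m=np.zeros((400,640),bool); m[160:190,338:356]=1
s=m&(c["img"].max(2)<60); pc=np.argwhere(s).mean(0); print("stub dark",s.sum(),pc,world(c,pc,163.5))
m[:]=0; m[186:200,350:366]=1; s=m&(c["img"].max(2)<60); pk=np.argwhere(s).mean(0); print("knob dark",s.sum(),pk,world(c,pk,153.5))
for n,px,z in(("stub",(175,348.3),163.5),("pivot",(181.6,361.6),131.5),("notch",(164.8,314.6),130.5),("unionYcap",(165,305),62),("boss",(171.6,334.4),133.5)):
    w=world(c,px,z); print(n,w.round(1),"r",np.hypot(*(w[:2]-cc)).round(1),"ang",ang(w[:2]-cc))
# side check
d=read_camera("side")
for n,p in(("lidc",(*cc,133.5)),("stub",(609,-200.5,163.5))): print("side pix",n,pix(d,p))
Q=cloud(d); m=np.zeros((400,640),bool); m[165:200,290:318]=1
s=m&(Q[...,2]>157)&(Q[...,2]<172)&(Q[...,1]>-260); print("side stub",s.sum(),Q[s].mean(0),Q[s].min(0),Q[s].max(0))
s=np.zeros_like(m); s[175:215,270:330]=1; s&=(Q[...,2]>127)&(Q[...,2]<137)&(Q[...,1]>-260); print("side lid",cv2.minEnclosingCircle(Q[s][:,:2].astype(np.float32)))
t=(P[...,2]>100)&(P[...,2]<445)&(P[...,1]>-100)&(P[...,1]<300)&(P[...,0]>250)&(P[...,0]<800); print("press",P[t].min(0),P[t].max(0))
for pos in((265,620,520),(621,-166,520),(621,-166,180)): print(arm.inverse_kinematics(np.array(pos,float),np.array([0,np.pi,0])))
E
```

```text
lid circ [ 621.49731445 -166.46150208] 56.14196014404297
ell ((334.4795227050781, 171.83180236816406), (43.362762451171875, 44.55893325805664), 29.65774917602539) [ 620.57357549 -167.48402758  130.5       ]
stub dark 69 [175.62318841 348.42028986] [ 606.25018019 -200.16376843  163.5       ]
knob dark 31 [191.16129032 356.93548387] [ 569.39233107 -220.26914987  153.5       ]
stub [ 607.8 -199.9  163.5] r 36.2 ang -112.3
pivot [ 594.8 -233.8  131.5] r 72.5 ang -111.6
notch [ 639.2 -118.6  130.5] r 51.0 ang 69.7
unionYcap [649.7 -91.1  62. ] r 80.4 ang 69.5
boss [ 620.7 -167.3  133.5] r 1.1 ang -133.5
side pix lidc [189.48596062 299.72858988]
side pix stub [171.01412446 302.60017192]
side stub 57 [ 609.59954933 -196.65736928  163.18424048] [ 570.91243136 -216.6387552   157.29420295] [ 620.70289558 -185.4426655   167.16935557]
side lid ((607.6070556640625, -170.63992309570312), 72.65081024169922)
press [386.3839333  -99.98427643 100.15218672] [633.80891164 202.05708719 427.35311779]
[ 1.12994041e+00  2.36711199e-01  1.12134699e+00 -4.44089210e-16
  1.78353447e+00 -4.40855913e-01]
[-0.29994988  0.17111187  1.1992112   0.          1.77126959 -1.87074621]
[-0.29994988  0.23910401  1.7312235   0.          1.17126515 -1.87074621]
```

```bash
cat >> h.py <<'E'
from scipy.spatial.transform import Rotation as R
def att(deg): return (R.from_euler("z",deg,degrees=True)*R.from_euler("y",180,degrees=True)).as_rotvec()
C=np.array([621.,-167.])
PV=np.array([594.8,-233.8])
def on(c,r,th,z): t=np.radians(th); return np.array([c[0]+r*np.cos(t),c[1]+r*np.sin(t),z])
def st(tag=""):
    s=arm.observe(); print(tag,"t",round(s["time_s"],1),s["eef_pos"].round(1),"F",s["wrist_force"].round(1)); return s
E
python3 - <<'E'
from h import *
arm.grip(0,20)
s=st(); p=s["eef_pos"].copy(); p[2]=520
arm.move_straight(p,300); st("up")
t=-157.5
arm.move_pose(on(C,36,t,520),att(t+90)); st("over")
arm.move_straight(on(C,36,t,200),250)
arm.move_straight(on(C,36,t,141),100); st("down")
for t in np.linspace(-148,-64,8):
    arm.move_straight(on(C,36,t,141),50,att(t+90)); st(f"{t:.0f}")
arm.move_straight(on(C,36,t-6,141),60,att(t+90))
arm.move_straight(on(C,36,t-6,300),300); st("clear")
E
```

```text
t 1.9 [265.8 620.5 231.3] F [ 0.3 -0.2  0.2]
up t 3.0 [265.7 620.3 518.1] F [-0.4 -0.2 -0.7]
over t 6.0 [ 588. -180.  520.] F [ 1.1 -0.2  0.5]
down t 8.2 [ 588.1 -180.9  141.3] F [ 1.  -1.   0.3]
-148 t 8.5 [ 591.1 -186.2  142. ] F [-0.4  0.7 -0.3]
-136 t 8.9 [ 595.  -191.5  141.4] F [-1.9  4.3  2.8]
-124 t 9.3 [ 600.6 -196.5  141. ] F [-2.7  3.4  1.6]
-112 t 9.6 [ 607.3 -200.3  140.8] F [-2.5  2.7  1.6]
-100 t 10.0 [ 614.4 -202.5  140.8] F [-3.7  1.7  1. ]
-88 t 10.3 [ 622.  -203.2  140.8] F [-2.9  0.1  1.5]
-76 t 10.7 [ 629.5 -202.2  140.9] F [-3.   0.1  1.9]
-64 t 11.1 [ 636.7 -199.6  140.9] F [-4.  -0.8  0.2]
clear t 12.0 [ 633.6 -200.8  300.9] F [ 0.4  0.4 -1.1]
```

Run:
```python
from h import *
arm.move_pose(np.array([430.,-380,330]),att(0)); st("away")
c=read_camera("top"); d=read_camera("side"); P,l,cc,r=measure(c); print("lid",cc,r)
m=np.zeros((400,640),bool); m[148:190,318:356]=1
s=m&(P[...,2]>157)&(P[...,2]<170); w=P[s].mean(0); mm=(P[s].min(0)+P[s].max(0))/2; pc=np.argwhere(s).mean(0)
for n,w in(("mean",w),("mid",mm),("plane",world(c,pc,163.5))):
  v=w[:2]-C; print(n,s.sum(),w.round(1),np.hypot(*v).round(1),np.degrees(np.arctan2(v[1],v[0])).round(1))
a=c["img"][135:210,295:375]; b=d["img"][160:260,255:345]
a=cv2.resize(a,(400,375),interpolation=cv2.INTER_CUBIC); b=cv2.resize(b,(360,400),interpolation=cv2.INTER_CUBIC)
o=np.zeros((400,770,3),np.uint8); o[:375,:400]=a; o[:,410:770]=b; cv2.imwrite("pics/crop1.png",o)
print("expected pin px top",(pix(c,on(C,53,158.5,120))-[135,295])*5,"side",(pix(d,on(C,53,158.5,120))-[160,255])*4)
```

```text
away t 13.0 [ 430.5 -379.4  329.1] F [0.  1.2 0.1]
lid [ 621.32507324 -166.61686707] 56.27066421508789
mean 73 [ 653.3 -182.8  162.7] 35.9 -26.0
mid 73 [ 653.7 -182.3  162.3] 36.1 -25.1
plane 73 [ 653.2 -182.8  163.5] 35.8 -26.1
expected pin px top [285.24592257 159.20533434] side [146.95465119 268.16598982]
```

View pics/crop1.png

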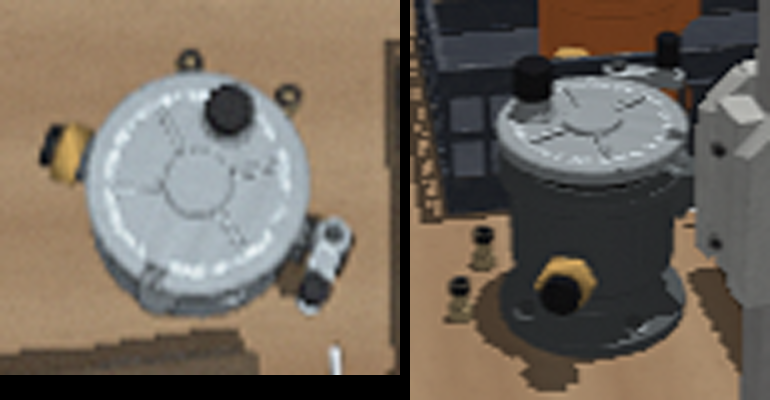

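Stub is now at −25.5° (crop (228,110)), with the notch at (153,278) nearly over the pin. It needs about 4° more, then I press with force watch.

Run:
```python
from h import *
t=-74
arm.move_pose(on(C,36,t,220),att(t+90))
arm.move_straight(on(C,36,t,141),150)
arm.move_straight(on(C,36,-66,141),60,att(24)); 
arm.move_straight(on(C,36,-60,141),20,att(30)); st("pushed")
arm.move_straight(on(C,36,-66,141),60)
arm.move_straight(on(C,36,-66,185),200)
arm.move_straight(np.array([*C,185]),200,att(-60))
arm.move_straight(np.array([*C,138]),150); st("above")
for z in np.arange(134,117.9,-1):
    arm.move_straight(np.array([*C,z]),20); s=st(z)
    if s["wrist_force"][2]>(45 if s["eef_pos"][2]<123 else 30): break
```

```text
pushed t 15.6 [ 639.  -198.9  142. ] F [-3.4 -2.8  2.3]
above t 18.4 [ 620.7 -166.9  137.6] F [ 0.3 -0.4  0.2]
134.0 t 18.7 [ 621.2 -167.1  134.5] F [0.3 0.6 0. ]
133.0 t 19.0 [ 621.2 -167.   133.3] F [0.3 0.4 0.2]
132.0 t 19.2 [ 621.2 -167.1  132.9] F [-2.4  0.2  5.5]
131.0 t 19.5 [ 621.2 -167.1  132.1] F [-2.7  1.   5. ]
130.0 t 19.7 [ 621.2 -167.   131.2] F [-2.4  0.4  6.9]
129.0 t 20.0 [ 621.2 -167.   130.2] F [-1.8  1.2  6.5]
128.0 t 20.2 [ 621.2 -167.   129.3] F [-2.   0.6  6.3]
127.0 t 20.5 [ 621.2 -167.1  128.2] F [-2.3  0.3  7.1]
126.0 t 20.7 [ 621.2 -167.   127.3] F [-3.2  0.3  6.8]
125.0 t 21.0 [ 621.2 -167.1  126.3] F [-2.2  1.5  6.3]
124.0 t 21.2 [ 621.2 -167.   125.2] F [-2.2  0.6  7.6]
123.0 t 21.5 [ 621.2 -167.1  124.2] F [-2.3  1.   6.7]
122.0 t 21.7 [ 621.2 -167.   123.2] F [-3.4  1.6  6.3]
121.0 t 22.0 [ 621.2 -167.   122.2] F [-3.1  1.1  6. ]
120.0 t 22.2 [ 621.2 -167.1  121.2] F [-2.8  1.3  7.3]
119.0 t 22.5 [ 621.2 -167.   121. ] F [-4.5  1.9  9.9]
118.0 t 22.7 [ 621.2 -167.1  120.9] F [-6.3  1.9 14.1]
```

Run:
```python
from h import *
for z in(116.5,115): arm.move_straight(np.array([*C,z]),20); st(z)
arm.move_straight(np.array([*C,200]),150)
t=211
arm.move_straight(on(PV,31,t,200),200,att(t-270))
arm.move_straight(on(PV,31,t,138),120); st("down")
for t in list(np.arange(201,111,-10))+list(np.arange(111,95,-2)):
    arm.move_straight(on(PV,31,t,138),40,att(t-270)); s=st(t)
    if np.hypot(*s["wrist_force"][:2])>15: break
```

```text
116.5 t 23.0 [ 621.3 -167.1  120.9] F [-9.2  3.  20.3]
115 t 23.2 [ 621.3 -167.1  120.8] F [-11.8   4.3  27.5]
down t 25.2 [ 568.7 -249.5  138.2] F [0.6 0.3 0.9]
201 t 25.6 [ 566.7 -245.2  139.4] F [-0.1  0.  -0. ]
191 t 25.9 [ 565.2 -240.4  139. ] F [ 0.3 -2.   1.8]
181 t 26.2 [ 564.4 -235.4  138.9] F [-0.8 -4.   3.1]
171 t 26.5 [ 564.8 -229.7  138.7] F [ 0.4 -4.4  2.2]
161 t 26.9 [ 565.8 -224.2  138.3] F [-0.1 -5.1  2.6]
151 t 27.2 [ 567.5 -219.1  138. ] F [-0.5 -4.9  2.4]
141 t 27.5 [ 570.1 -214.4  137.7] F [-1.5 -3.7  2.4]
131 t 27.8 [ 573.7 -210.2  137.5] F [-2.  -3.8  1.8]
121 t 28.2 [ 577.9 -207.   137.4] F [-2.9 -3.3  2.6]
111 t 28.5 [ 582.8 -204.6  137.4] F [-3.1 -3.4  1.6]
109 t 28.7 [ 583.8 -204.2  137.4] F [-4.1 -3.4  1.6]
107 t 29.0 [ 585.  -203.9  137.4] F [-3.9 -3.4  1.9]
105 t 29.2 [ 586.1 -203.6  137.4] F [-4.4 -3.   1.7]
103 t 29.5 [ 586.4 -203.2  137.4] F [-6.4 -2.6  1.4]
101 t 29.7 [ 586.6 -202.8  137.4] F [-8.8 -1.8  3.3]
99 t 30.0 [ 586.8 -202.4  137.3] F [-11.1  -1.2   5.7]
97 t 30.2 [ 587.  -202.   137.3] F [-14.   -0.4   7.8]
```

Stop reached at about 105°. Retreat and look.

Run:
```python
from h import *
arm.move_straight(on(PV,31,112,138),60); arm.move_straight(on(PV,31,112,230),200)
arm.move_pose(np.array([430.,-380,330]),att(0)); st("away")
c=read_camera("top"); d=read_camera("side"); P=cloud(c)
m=np.zeros((400,640),bool); m[150:215,318:372]=1
for lo,hi in((147,152.8),(147,160)):
  s=m&(P[...,2]>lo)&(P[...,2]<hi); n,l,stt,ce=cv2.connectedComponentsWithStats(s.astype(np.uint8))
  for i in range(1,n):
    if stt[i,4]>10:
      w=P[l==i].mean(0); f=lambda v:np.degrees(np.arctan2(v[1],v[0])).round(1); print(w.round(1),"C",f(w[:2]-C),"PV",f(w[:2]-PV))
for q in((158,320),(185,325),(165,340)): print(world(c,q).round(1))
a=c["img"][135:210,295:375]; b=d["img"][160:260,255:345]
a=cv2.resize(a,(400,375),interpolation=cv2.INTER_CUBIC); b=cv2.resize(b,(360,400),interpolation=cv2.INTER_CUBIC)
o=np.zeros((400,770,3),np.uint8); o[:375,:400]=a; o[:,410:770]=b; cv2.imwrite("pics/crop2.png",o)
```

```text
away t 34.0 [ 430.  -379.9  329.7] F [ 0.4 -0.2  0.9]
[ 653.8 -181.6  150.3] C -24.0 PV 41.5
[ 605.8 -204.1  151.2] C -112.3 PV 69.7
[ 654.  -181.3  150.8] C -23.4 PV 41.6
[ 605.5 -204.5  152.6] C -112.4 PV 69.9
[ 658.  -132.1  118.4]
[ 589.5 -143.3  119.3]
[ 639.7 -182.   114.8]
```

View pics/crop2.png

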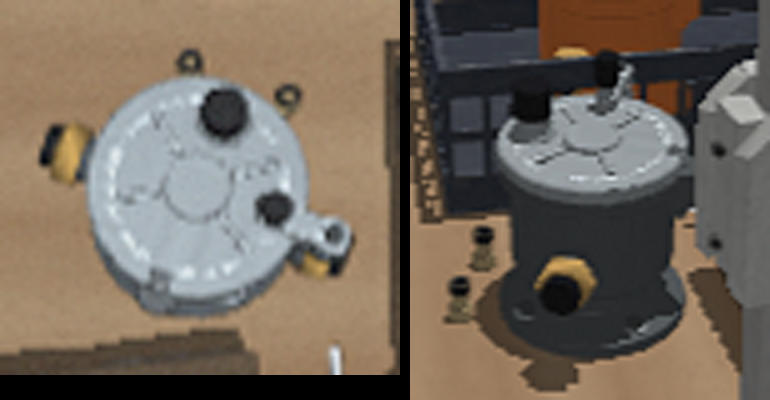

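The crop shows the lid seated on the pot (flange top 118 mm), the notch on the pin at (160,280), and the catch pointing at the axis with its knob at (273,208). The fittings have not moved.

```bash
python3 -c "
from station import arm
print(arm.sign_off())"
```

```text
the job is handed in; nothing more can be done
None
```

The job is handed in: I turned the lid until its notch stood over the pin, pressed it fully home and swung the catch closed over it; the last pictures confirm this, at 34 s on the robot's clock and 28 N peak press force.

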